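# Snap the lid onto the weighed sample tub and store it

### The arm

A 7-joint arm with a two-finger parallel gripper is mounted at the origin on a cart in front of the work surface, level with it; the furniture and walls round the work are solid. World frame = base frame: x ahead of the robot, y to its left, z up, the work surface at z = 0. Lengths are in m, angles in rad, forces in N, time in s.
With the tool pointing down it reaches from about 0.4 to 0.9 m from the base axis. Payload 5.6 kg.
Tool frame: the origin (TCP) lies midway between the tips of the shut fingers; the grasp point (between the pads) lies 19 mm behind it; z points along the fingers, y is the line along which they close (so a half turn about z gives the same grasp; the last joint's range is limited). The gripper opens to 92 mm and grips with 3 to 60 N. Pads are 20 mm wide; open, the fingers measure 128 mm over their backs; the gripper's body (75 mm by 189 mm) begins 69 mm behind the grasp point.
Start: joints at [-1.165, 0.468, -0.012, 1.603, 0.006, 1.071, -0.056], TCP at [0.282, 0.586, 0.215] pointing down, gripper open.
Joint ranges: [-2.53, 2.53], [-0.31, 2.02], [-1.57, 1.55], [0.28, 2.44], [-1.29, 4.43], [0.15, 1.84], [-2.92, 2.92]. Speed limits (rad/s): [2.57, 2.57, 3.14, 3.14, 3.14, 3.14, 3.14].

### API

Orientations are given as a unit quaternion [w, x, y, z].
In Python, from bench import r gives the robot as it stands.
- The arm moves only by the tool jog_arm, never from a script. Its argument "targets" is a list of rows, each a list of 3 entries, a list of its own where there are three numbers: the finger opening in m, from 0 to 0.0919, then the shift along the tool's x, y, z in m, then the turn about the tool's z in rad. A call has 1 to 10 rows; each row is the pose to reach, as a shift and turn from the pose commanded when the call began, along the tool's axes at that moment; what a row does not reach only later rows make up. A row lasts 1/10 s, in which the tool goes at most 50 mm and 8.59 degrees, less where a joint would pass 70% of its speed; a pose out of reach is approached as far as the arm can. A call with a gripper value outside its range is refused whole. The fingers move at their own pace and stop on an object; "force" is the grip in N (left out, the last holds). Time passes only in rows, so rows that repeat a pose let the fingers close. It gives the time, the measured TCP pose, the force, the opening and the grip force at its end, in the units of the state.
- r.get_obs(): the state, without advancing time (a new reading comes with each control period).
- r.grab_frame(name): name is "scene" or "side" or "wrist"; returns a dict with "color" (400x640x3 uint8, red, green, blue), "mtx" (3x3 intrinsics, pixels), "D" ([k1, k2, p1, p2, k3] as OpenCV has them; the pictures are not rectified), "R" (3x3) and "t" (3): a world point X has camera coordinates R X + t; the wrist camera has in their place "mount" (4x4, takes a point from camera to tool coordinates, whose origin is the TCP and whose axes are the flange's). Camera axes: x right, y down, z forward; pixel columns grow to the right and rows downward; lengths in m; the calibration is good to about 2 mm. A picture is of the moment at which its call begins: read the wrist's pose just before it. There is no depth.
- r.job_done(): hands the job in; it is judged then, once.
The state is a dict: "time_s": time; "qpos": joint angles; "qd": joint speeds; "joint_efforts": joint torques, N m; "position": TCP position; "orientation": TCP orientation; "contact_force": force on the tool from outside, world axes, zero at the start; "torque": the same for the moment, N m; "gripper_width": finger opening in m; "finger_force": force on a finger pad.
Only numpy, scipy, OpenCV 4.12 (cv2) and the standard library are available. Lean on these libraries where they do the work, as an engineer would, in place of code of your own. Each camera call takes 0.05 s, during which the arm holds its last target. There are 200 camera calls.

### The job

The open tub with today's cutlet sample has been weighed: lift it level off the dial scale and stand it on the bare table, for it must not be closed on the spring scale. Put the blue lid on it and press its four orange snap tabs down one after another until each clicks and stays down. Then pick the closed tub up by the lid's grip and stand it in the empty bay of the grey caddy; drop nothing and leave the timer and the salt shaker where they are.

Things in the scene. Friction and masses are not known exactly. Their poses are not given: they have to be found in the camera images.
- tub: Loose off-white open food tub with brown cutlets in it, 0.2 to 0.45 kg, 60 mm high. Starts on the scale's pan, near its middle. Origin: centre of its underside; x along its length, y across, z up. Round its top a flange 128 mm (x) by 68 mm (y), 5 mm thick (z 55 to 60 mm); grip it across the 68 mm. Walls 116 x 56 mm outside, 110 x 50 mm inside. The same after half a turn.
- lid: Loose blue lid of the tub, right way up on the table, 0.14 kg. Origin: centre of the underside of its locating skirt; x along its length, z up. Plate 128 x 68 mm, z 6 to 10 mm, raised panel 90 x 30 mm to z 13.5 mm. The skirt (107.6 x 47.6 mm, 6 mm deep, rounded) goes inside the tub's walls, 1.2 mm clear all round: seated, the lid's origin is 54 mm above the tub's. Fits either way round.
- lid_grip (a point): Middle of the lid's grip, 33 mm above the lid's origin: a blue upright fin in the lid's centre, 12 mm thick (along the lid's x: close the fingers along x), 26 mm wide (y), z 13.5 to 42 mm.
- tab_1 (a joint): Orange snap tab at the lid's +x end, rad. 0: free, standing up at 0.50 rad; grows as pressed down. A straight-down push of about 6 to 16 N on its ridge forces its catch bead over the tub's flange; near 0.5 it snaps in and the push falls to about 3 N; 0.55 is its hard stop. Let go, it stays at about 0.45 if caught, else springs back to 0.
- tab_2 (a joint): The same tab in the middle of the lid's +y long side.
- tab_3 (a joint): The same tab at the lid's -x end.
- tab_4 (a joint): The same tab in the middle of the lid's -y long side.
- tab_1_pad (a point): Top of tab 1's thumb ridge, where to press. The tab is a flap 30 mm wide, hinged 16 mm in from the lid's edge at z 10 mm, 19.5 mm long outward, with a springy skirt at its end. The ridge is 22 mm long, along the edge. Free, its top is 56.5 mm from the lid's middle and 21.5 mm above the lid's origin; pressed flat 61 mm and 16 mm (15.3 mm at the stop).
- tab_2_pad (a point): The same on tab 2: free 26.5 mm from the lid's middle and 21.5 mm up; pressed flat 31 mm and 16 mm.
- tab_3_pad (a point): The same on tab 3 (distances as tab 1).
- tab_4_pad (a point): The same on tab 4 (distances as tab 2).
- scale: Fixed pale-green dial scale with a round pan of 216 mm across at the top. Origin: centre of its underside on the table. The pan's rim is 221 mm up; the body below is about 175 x 176 mm.
- caddy: Fixed grey open caddy, 171 mm (x) by 296 mm (y), walls 60 mm high, 3 mm thick, on the right-hand table, whose top is 3 mm lower. Origin: centre of its underside. Three bays along y: the one at +y is empty, the middle one holds a closed tub with a green lid (top 100 mm up), the one at -y two jars.
- bay (a point): Centre of the floor of the empty bay, 4 mm above the caddy's underside; axes as the caddy's. The bay is 165 mm (x) by 104 mm (y); a closed tub measures 135 x 75 mm over its tabs, its length goes along x, either way round.
- timer: Loose red and white wind-up kitchen timer, 66 mm across, 57 mm high, a bystander. Origin: centre of its underside.
- salt: Loose salt shaker, 44 mm across, 90 mm high, a bystander. Origin: centre of its underside.
Things that resemble listed ones, but are neither listed nor needed, are in the scene too. What is shaped like the lid but turquoise is not meant.

How it is judged:
By the outcome, as a careful person would: the job done as asked, in the order asked, and still so for the second after the job is handed in, with the robot touching nothing.
It also fails if it takes over 72 s, if anything falls off the work surface, if the arm or the gripper's body presses on something with over 40 N, if the wrist force passes 120 N, or if a joint passes its speed limit or range.

## Working session

There is one attempt and no reset: what is moved stays moved. The work goes in short steps, Python scripts to look and compute and a tool call to move; the robot and the scene stay as the last step left them, time stands still between calls to the robot, and variables do not carry over. Pictures are saved under pics/ and viewed, at most 10 in all, crops included, and the job is handed in when it is done.

Besides the shell and the picture viewer there is one more tool, called after ">>>" as name([rows], argument=value, ...), one row to a line, values as JSON. jog_arm: Moves the arm, as the interface text tells. Its arguments: {"type":"object","properties":{"targets":{"type":"array"},"force":{"type":"number"}},"required":["targets"]}

```bash
ls; mkdir -p pics
cat > h.py <<'E'
import numpy as np, cv2
from bench import r
from scipy.spatial.transform import Rotation as Rn
def tool():
    o=r.get_obs(); q=np.array(o["orientation"])
    return Rn.from_quat(q[[1,2,3,0]]).as_matrix(), np.array(o["position"])
def cam(name):
    """returns img,K,D,Rcw,campos"""
    if name=="wrist": T=tool()
    f=r.grab_frame(name); K=np.array(f["mtx"]);D=np.array(f["D"])
    if name=="wrist":
        m=np.array(f["mount"]); Rw=T[0]@m[:3,:3]; c=T[0]@m[:3,3]+T[1]
    else:
        R=np.array(f["R"]); Rw=R.T; c=-R.T@np.array(f["t"])
    return dict(img=f["color"],K=K,D=D,R=Rw,c=c)
def ray(f,uv):
    p=cv2.undistortPoints(np.array(uv,float).reshape(-1,1,2),f["K"],f["D"]).reshape(-1,2)
    return np.c_[p,np.ones(len(p))]@f["R"].T
def onplane(f,uv,z):
    d=ray(f,uv); return f["c"]+d*((z-f["c"][2])/d[:,2])[:,None]
def tri(f,a,g,b):
    d1=ray(f,[a])[0];d2=ray(g,[b])[0]
    s,_,_,_=np.linalg.lstsq(np.c_[d1,-d2],g["c"]-f["c"],rcond=None)
    p=f["c"]+s[0]*d1;q=g["c"]+s[1]*d2
    return (p+q)/2,np.linalg.norm(p-q)
def proj(f,X):
    R=f["R"].T; return cv2.projectPoints(np.array(X,float).reshape(-1,3),cv2.Rodrigues(R)[0],-R@f["c"],f["K"],f["D"])[0].reshape(-1,2)
def save(img,n): cv2.imwrite("pics/"+n,cv2.cvtColor(img,cv2.COLOR_RGB2BGR))
E
python3 - <<'E'
from h import *
for n in ("scene","side","wrist"):
    f=cam(n); np.save("/tmp/"+n,f,allow_pickle=True); save(f["img"],n+"0.png"); print(n,f["c"].round(3),f["R"].round(2).tolist())
o=r.get_obs();print(o)
E
```

```text
pics
scene [ 0.088 -0.77   0.791] [[0.86, -0.28, 0.43], [-0.51, -0.48, 0.71], [0.0, -0.83, -0.56]]
side [ 0.305 -0.99   0.761] [[0.97, -0.13, 0.21], [-0.24, -0.47, 0.85], [-0.01, -0.87, -0.49]]
wrist [0.207 0.622 0.384] [[0.43, 0.86, 0.26], [0.9, -0.41, -0.13], [-0.0, 0.29, -0.96]]
{'time_s': 0.15, 'qpos': array([-1.16498849,  0.46817282, -0.01160686,  1.60337419,  0.00600629,
        1.07140967, -0.05624781]), 'qd': array([ 6.41277372e-04, -2.30126847e-03, -3.59042561e-05, -2.79095672e-03,
        1.16825282e-03,  1.74875926e-03, -6.20909210e-04]), 'joint_efforts': array([ 5.08955436e-04, -5.20952475e+01, -1.25929381e-02, -2.43977433e+01,
       -5.66418492e-02,  1.53281138e-02,  9.37073924e-05]), 'position': array([0.28189817, 0.5852103 , 0.2138762 ]), 'orientation': array([-9.57884024e-05,  2.22528372e-01,  9.74925988e-01, -6.57949681e-04]), 'contact_force': array([-0.58627662, -0.31928092,  0.47158297]), 'torque': array([-0.01149388, -0.02552857,  0.03445682]), 'finger_force': 0.0, 'gripper_width': 0.09194862681318385}
```

View pics/scene0.png

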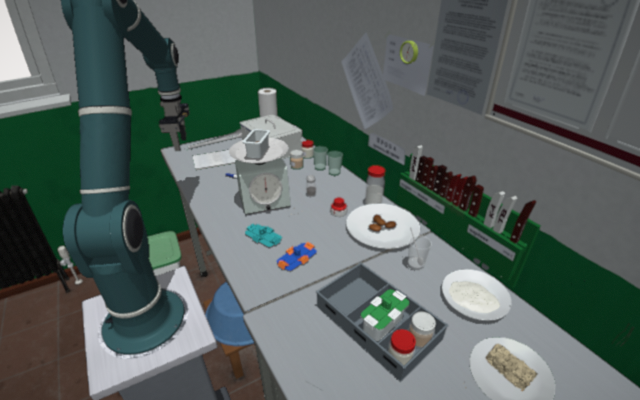

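View pics/side0.png

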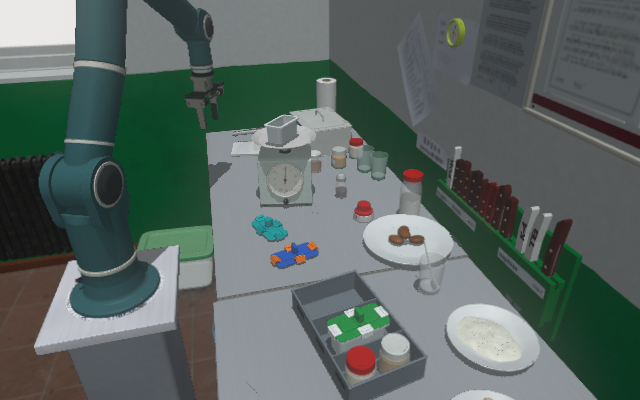

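Scene picture: tub on the scale at (257,144), blue lid with orange tabs at (296,257), turquoise look-alike at (263,236), timer (339,207), salt (311,186), caddy with empty bay around (350,291). Side picture: tub (282,128), blue lid (296,254), turquoise (269,228), bay (327,297). The blue lid with the orange tabs is the one meant. One enlarged composite confirms it and gives the corners.

Run:
```python
from h import *
S=np.load("/tmp/scene.npy",allow_pickle=True).item();D=np.load("/tmp/side.npy",allow_pickle=True).item()
def crop(f,x,y,w,h,k): return cv2.resize(f["img"][y:y+h,x:x+w],None,fx=k,fy=k,interpolation=cv2.INTER_CUBIC)
a=np.hstack([crop(S,225,115,80,60,5),crop(D,245,100,80,60,5)])
b=np.hstack([crop(S,240,220,80,60,5),crop(D,245,210,80,60,5)])
save(np.vstack([a,b]),"crop1.png")
for n,f in(("S",S),("D",D)):
    hsv=cv2.cvtColor(f["img"],cv2.COLOR_RGB2HSV)
    for nm,lo,hi in(("orange",(5,150,120),(18,255,255)),("blue",(108,120,60),(125,255,255))):
        m=cv2.inRange(hsv,lo,hi); k,l,s,c=cv2.connectedComponentsWithStats(m)
        print(n,nm,[(s[i].tolist(),c[i].round(1).tolist()) for i in range(1,k) if s[i,4]>8])
```

```text
S orange [([372, 225, 8, 5, 21], [375.5, 226.8]), ([306, 243, 8, 6, 30], [308.9, 245.4]), ([287, 248, 6, 6, 25], [289.8, 250.4]), ([299, 256, 9, 8, 40], [303.8, 259.1]), ([279, 262, 8, 7, 38], [282.1, 264.5])]
S blue [([226, 174, 7, 3, 13], [229.2, 174.8]), ([277, 243, 39, 28, 386], [296.3, 256.2])]
D orange [([307, 242, 11, 8, 47], [311.8, 245.6]), ([285, 244, 6, 8, 31], [287.8, 247.3]), ([270, 255, 11, 10, 52], [274.4, 259.0]), ([295, 255, 11, 8, 61], [300.1, 258.2])]
D blue [([272, 242, 46, 25, 484], [294.2, 253.9])]
```

View pics/crop1.png

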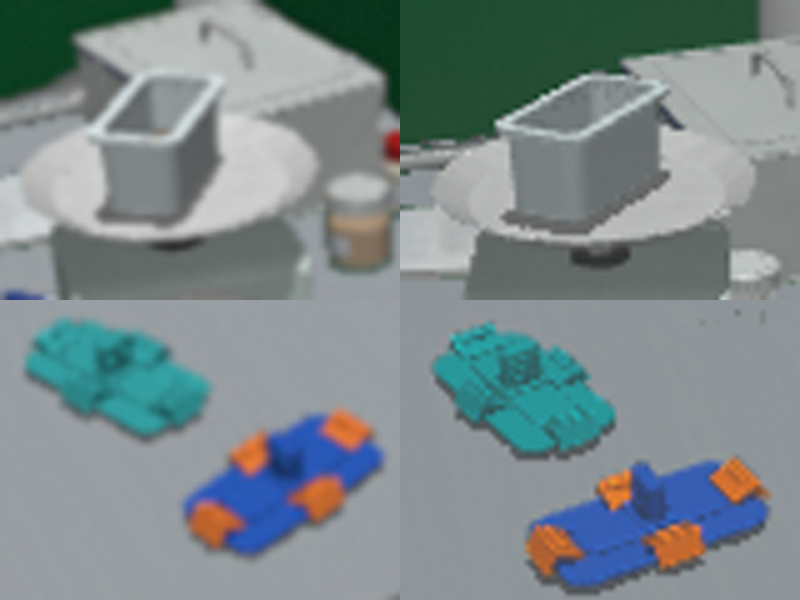

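Crop: the blue lid with four orange tabs is lower right in both views, and the turquoise one is upper left and not meant. The tub rim corners are clear, so I triangulate the tub and the lid.

Run:
```python
from h import *
S=np.load("/tmp/scene.npy",allow_pickle=True).item();D=np.load("/tmp/side.npy",allow_pickle=True).item()
# -0.5*.. pixel centre of resize: src=(x+.5)/5-.5+off
p=lambda L,o:[((x+.5)/5-.5+o[0],(y+.5)/5-.5+o[1]) for x,y in L]
s=p([(88,131),(180,140),(224,75),(143,75)],(225,115)); d=p([(97,124),(175,138),(268,87),(185,75)],(245,100))
P=[]
for a,b in zip(s,d):
    X,e=tri(S,a,D,b);P.append(X);print(X.round(3),round(e,4))
P=np.array(P);print("tub rim mid",P.mean(0).round(3),"edges",np.linalg.norm(P-np.roll(P,-1,0),axis=1).round(3))
v=(P[2]+P[3]-P[0]-P[1]);print("yaw0",np.arctan2(v[1],v[0])); v=(P[2]+P[1]-P[0]-P[3]);print("yaw1",np.arctan2(v[1],v[0]))
so=[(308.9,245.4),(289.8,250.4),(282.1,264.5),(303.8,259.1)];do=[(311.8,245.6),(287.8,247.3),(274.4,259.0),(300.1,258.2)]
Q=[]
for a,b in zip(so,do):
    X,e=tri(S,a,D,b);Q.append(X);print("tab",X.round(3),round(e,4))
Q=np.array(Q);print("lid",Q.mean(0).round(3),np.linalg.norm(Q[0]-Q[2]),np.linalg.norm(Q[1]-Q[3]));v=Q[0]-Q[2];print("yaw",np.arctan2(v[1],v[0]))
# bay: empty
T=tool();print(T[0].round(4).tolist(),T[1])
for n,f in(("S",S),("D",D)): print(n, proj(f,[[.28,.586,.215]]))
```

```text
[0.453 0.359 0.276] 0.002
[0.492 0.285 0.288] 0.0021
[0.573 0.396 0.277] 0.0002
[0.522 0.427 0.279] 0.0031
tub rim mid [0.51  0.367 0.28 ] edges [0.084 0.138 0.059 0.097]
yaw0 0.8734315642928333
yaw1 -0.8562924941817475
tab [0.525 0.023 0.019] 0.0035
tab [0.456 0.025 0.026] 0.0017
tab [ 0.41  -0.012  0.019] 0.0049
tab [ 0.481 -0.022  0.016] 0.0039
lid [0.468 0.004 0.02 ] 0.11986265747879347 0.054425864583226194
yaw 0.30294889823362636
[[-0.901, 0.4339, -0.0005], [0.4339, 0.901, -0.0012], [-0.0001, -0.0013, -1.0]] [0.28189817 0.5852103  0.2138762 ]
S [[180.33377753 144.06556022]]
D [[208.91813553 124.39373165]]
```

Run:
```python
from h import *
S=np.load("/tmp/scene.npy",allow_pickle=True).item();D=np.load("/tmp/side.npy",allow_pickle=True).item()
for n,s,d in [("turq",(263,236),(269,229)),("timer",(339,207),(364,211)),("salt",(311,186),(341,186)),("plate",(382,228),(408,240)),
 ("bay floor?",(351,291),(328,297)),("caddy cornerA(-x+y)",(318,297),(293,291)),("cornerB(+x+y)",(362,266),(352,273)),("scale foot L",(241,211),(260,203)),("scale foot R",(290,209),(311,203)),("seam",(244,308),(214,300)),("spring pan centre",(258,157),(283,140))]:
    X,e=tri(S,s,D,d);print(n,X.round(3),round(e,4))
```

```text
turq [0.42  0.158 0.008] 0.0041
timer [0.726 0.149 0.028] 0.0062
salt [0.698 0.312 0.041] 0.0026
plate [ 0.809 -0.007  0.002] 0.011
bay floor? [ 0.502 -0.244  0.066] 0.0008
caddy cornerA(-x+y) [ 0.423 -0.209  0.063] 0.0145
cornerB(+x+y) [ 0.576 -0.192  0.078] 0.0021
scale foot L [ 0.418  0.375 -0.018] 0.0024
scale foot R [0.572 0.246 0.022] 0.0168
seam [ 0.246 -0.105  0.001] 0.0105
spring pan centre [0.507 0.358 0.208] 0.0186
```

>>> jog_arm([
  [0.0919,[0,0,-0.05],0],
  [0.0919,[0,0,-0.1],0],
  [0.0919,[0,0,-0.15],-0.1],
  [0.0919,[0,0,-0.2],-0.25],
  [0.0919,[0,0,-0.2],-0.4],
  [0.0919,[0,0,-0.2],-0.55],
  [0.0919,[0,0,-0.2],-0.7],
  [0.0919,[0,0,-0.2],-0.85],
])

```text
time_s: 0.95
position: [0.282, 0.5854, 0.4143]
orientation: [-0.0, -0.202, 0.979, -0.0]
contact_force: [-0.4, 0.8, -0.0]
gripper_width: 0.0919
finger_force: 0.0
```

>>> jog_arm([
  [0.0919,[-0.018,-0.042,0],-0.1],
  [0.0919,[-0.036,-0.084,0],-0.2],
  [0.0919,[-0.054,-0.127,0],-0.3],
  [0.0919,[-0.072,-0.17,0],-0.4],
  [0.0919,[-0.09,-0.213,0],-0.466],
  [0.0919,[-0.108,-0.256,0],-0.466],
  [0.0919,[-0.123,-0.29,0],-0.466],
  [0.0919,[-0.123,-0.29,0],-0.466],
  [0.0919,[-0.123,-0.29,0],-0.466],
])

```text
time_s: 1.85
position: [0.5089, 0.3659, 0.4141]
orientation: [-0.0, -0.419, 0.908, 0.0]
contact_force: [-0.6, 0.2, -0.7]
gripper_width: 0.0918
finger_force: 0.0
```

Run:
```python
from h import *
f=cam("wrist");np.save("/tmp/w1",f,allow_pickle=True);save(f["img"],"w1.png");print(tool(),f["c"])
print(proj(f,[[.51,.367,.28],[.51,.367,.22]]))
```

```text
(array([[-6.46543074e-01, -7.62876791e-01, -1.02689715e-03],
       [-7.62877343e-01,  6.46543184e-01,  2.65550161e-04],
       [ 4.61351297e-04,  9.55086185e-04, -9.99999437e-01]]), array([0.50789405, 0.36723461, 0.41423664])) [0.45538615 0.30235446 0.58472747]
[[314.91311251 196.62744563]
 [314.84725357 181.38553325]]
```

View pics/w1.png

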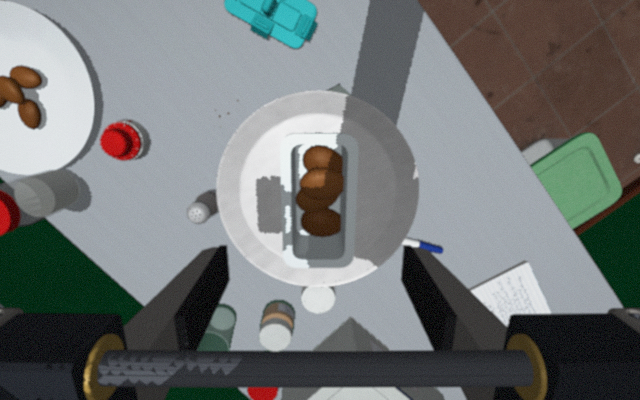

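Wrist picture: the tub's flange spans roughly columns 283–357 and rows 133–265, with its length along the image vertical. Turquoise lid at the top (273,18), timer (122,140), salt (201,208).

Run:
```python
from h import *
f=np.load("/tmp/w1.npy",allow_pickle=True).item();g=cv2.cvtColor(f["img"],cv2.COLOR_RGB2GRAY)
for y in(142,160,190,220,250): print(y,g[y,276:364].tolist())
for x in(300,320,340): print(x,g[126:160,x].tolist(),g[240:275,x].tolist())
print(onplane(f,[(283,199),(357,199),(320,133),(320,265)],.28).round(4).tolist())
```

```text
142 [237, 237, 235, 236, 236, 238, 240, 240, 240, 239, 240, 243, 239, 239, 241, 239, 240, 241, 240, 239, 240, 240, 241, 242, 240, 240, 239, 240, 240, 240, 240, 239, 239, 241, 240, 242, 241, 241, 239, 239, 240, 242, 242, 241, 242, 241, 242, 241, 241, 241, 240, 240, 239, 241, 239, 240, 240, 241, 237, 217, 167, 142, 134, 137, 134, 139, 137, 134, 135, 138, 139, 138, 136, 136, 138, 139, 139, 136, 139, 139, 134, 133, 123, 120, 124, 123, 119, 120]
160 [231, 232, 233, 233, 236, 241, 239, 239, 241, 240, 241, 238, 241, 238, 205, 136, 91, 81, 90, 107, 120, 134, 153, 195, 225, 226, 171, 100, 59, 64, 73, 71, 78, 79, 72, 81, 83, 83, 82, 85, 93, 95, 94, 99, 96, 101, 98, 95, 98, 94, 96, 93, 87, 74, 58, 45, 49, 48, 43, 37, 42, 41, 46, 41, 38, 47, 62, 75, 84, 81, 83, 104, 124, 136, 140, 136, 137, 133, 139, 138, 138, 135, 129, 123, 120, 124, 121, 127]
190 [124, 121, 124, 121, 130, 129, 136, 136, 167, 206, 229, 233, 228, 232, 218, 169, 108, 84, 82, 100, 124, 128, 116, 86, 60, 42, 39, 41, 48, 44, 48, 52, 48, 49, 43, 53, 49, 46, 52, 45, 53, 50, 45, 39, 52, 48, 50, 46, 56, 49, 50, 45, 52, 48, 44, 49, 53, 4
[... 1385 characters left out ...]
, 241, 239, 238, 242, 240, 220, 146, 70, 59, 71, 74, 82, 84, 93, 99, 105, 104, 107, 108, 107, 103] [97, 106, 100, 103, 100, 100, 107, 100, 96, 97, 102, 102, 104, 100, 100, 103, 101, 100, 102, 116, 131, 133, 134, 136, 134, 131, 135, 167, 192, 212, 216, 216, 213, 220, 215]
340 [210, 204, 210, 185, 183, 181, 154, 129, 126, 138, 143, 136, 136, 134, 132, 139, 134, 133, 134, 134, 130, 135, 137, 132, 132, 134, 133, 123, 101, 76, 48, 39, 43, 43] [96, 90, 95, 93, 93, 92, 93, 95, 99, 93, 97, 101, 96, 101, 96, 95, 101, 109, 125, 134, 135, 133, 137, 137, 138, 134, 142, 168, 202, 217, 216, 219, 219, 222, 220]
[[0.5331, 0.3502, 0.28], [0.4828, 0.3931, 0.28], [0.4705, 0.3273, 0.28], [0.5499, 0.4213, 0.28]]
```

Run:
```python
from h import *
f=np.load("/tmp/w1.npy",allow_pickle=True).item();T=np.load("/tmp/w1.npy",allow_pickle=True).item()
R,p=tool()
for z in(.272,.278):
    A,B=onplane(f,[(319,132),(319.3,266.5)],z); v=B-A; c=(A+B)/2
    print(z,c.round(4),np.linalg.norm(v).round(4),"yaw",np.degrees(np.arctan2(v[1],v[0])).round(2),"tool y ang",np.degrees(np.arctan2(R[1,1],R[0,1])).round(2),"shift tool",(R.T@(c-p)).round(4))
    print(np.linalg.norm(np.diff(onplane(f,[(283.5,199),(357,199)],z),axis=0)))
```

```text
0.272 [0.5125 0.376  0.272 ] 0.1288 yaw 49.89 tool y ang 139.72 shift tool [-0.0097  0.002   0.1422]
0.06742472174667173
0.278 [0.5114 0.3746 0.278 ] 0.1264 yaw 49.89 tool y ang 139.72 shift tool [-0.0079  0.0019  0.1362]
0.0661311087264394
```

>>> jog_arm([
  [0.0919,[-0.009,0.002,0.04],0],
  [0.0919,[-0.009,0.002,0.08],0],
  [0.0919,[-0.009,0.002,0.08],0],
  [0.0919,[-0.009,0.002,0.08],0],
])

```text
time_s: 2.3
position: [0.5119, 0.376, 0.3351]
orientation: [-0.0, -0.421, 0.907, 0.0]
contact_force: [-0.4, 0.1, 0.7]
gripper_width: 0.0919
finger_force: 0.0
```

Run:
```python
from h import *
f=cam("wrist");np.save("/tmp/w2",f,allow_pickle=True);R,p=tool();print(p,r.get_obs()["contact_force"])
f1=np.load("/tmp/w1.npy",allow_pickle=True).item()
print(proj(f,onplane(f1,[(319,132),(319.3,266.5)],.273)))
save(cv2.resize(f["img"][90:330,220:420],None,fx=2.5,fy=2.5),"w2.png")
```

```text
[0.51273444 0.37623754 0.33664046] [-0.15513687  0.25357719  0.7565816 ]
[[314.25320323 128.20575733]
 [314.58805879 302.76256636]]
```

View pics/w2.png

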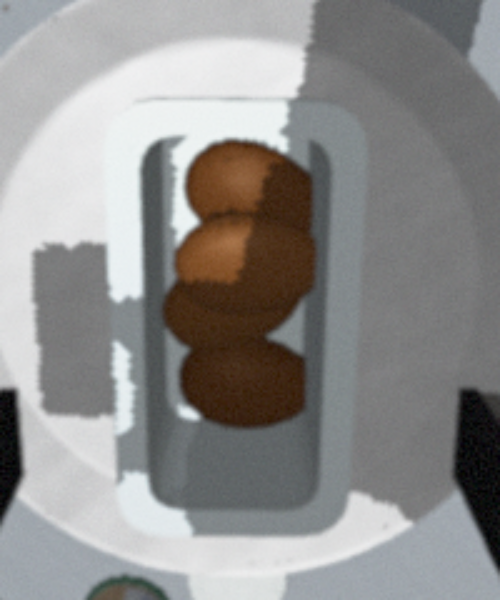

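Near picture: the flange spans columns 264–365 at mid-height and rows 130–304, centred at about column 314.6 and aligned with the tool.

Run:
```python
from h import *
f=np.load("/tmp/w2.npy",allow_pickle=True).item();f1=np.load("/tmp/w1.npy",allow_pickle=True).item();R,p=tool()
print([ (tri(f1,a,f,b)[0].round(4),tri(f1,a,f,b)[1].round(4)) for a,b in (((319,132),(314.5,129.6)),((319.3,266.5),(314.6,303.4)))])
for z in(.268,.273,.278):
    A=onplane(f,[(314.5,129.6),(314.6,303.4),(264.4,217),(364.8,217)],z);c=(A[0]+A[1])/2
    print(z,np.linalg.norm(A[1]-A[0]),np.linalg.norm(A[3]-A[2]),c.round(4),(R.T@(c-p)).round(4))
```

```text
[(array([0.4733, 0.3299, 0.2329]), np.float64(0.0007)), (array([0.5524, 0.4233, 0.2771]), np.float64(0.0001))]
0.268 0.1308326845549662 0.07113814831709785 [0.5139 0.3777 0.268 ] [-0.0017  0.0001  0.0686]
0.273 0.12808100395578192 0.06964196666148256 [0.5127 0.3763 0.273 ] [0.0001 0.0001 0.0636]
0.278 0.12532932335659766 0.06814578500586721 [0.5115 0.375  0.278 ] [0.0019 0.0001 0.0586]
```

>>> jog_arm([
  [0.0919,[0.001,0,0.03],0],
  [0.0919,[0.001,0,0.06],0],
  [0.0919,[0.001,0,0.082],0],
  [0.0919,[0.001,0,0.082],0],
  [0.0919,[0.001,0,0.082],0],
  [0.06,[0.001,0,0.082],0],
  [0.06,[0.001,0,0.082],0],
  [0.06,[0.001,0,0.082],0],
  [0.06,[0.001,0,0.082],0],
], force=30)

```text
time_s: 3.25
position: [0.5124, 0.3745, 0.2537]
orientation: [0.001, -0.42, 0.907, 0.0]
contact_force: [-0.9, 0.0, 3.9]
gripper_width: 0.0672
finger_force: 30.0
```

>>> jog_arm([
  [0.06,[0,0,0],0],
  [0.06,[0,0,-0.004],0],
  [0.06,[0,0,-0.01],0],
  [0.06,[0,0,-0.02],0],
  [0.06,[0,0,-0.02],0],
])

```text
time_s: 3.75
position: [0.5129, 0.3745, 0.2742]
orientation: [0.001, -0.42, 0.908, 0.0]
contact_force: [1.1, -0.5, -1.3]
gripper_width: 0.0674
finger_force: 30.0
```

>>> jog_arm([
  [0.06,[0,0,-0.015],0],
  [0.06,[0.005,-0.008,-0.035],0.02],
  [0.06,[0.016,-0.025,-0.05],0.08],
  [0.06,[0.033,-0.052,-0.06],0.17],
  [0.06,[0.055,-0.085,-0.06],0.27],
  [0.06,[0.077,-0.12,-0.06],0.37],
  [0.06,[0.1,-0.156,-0.06],0.46],
  [0.06,[0.121,-0.19,-0.06],0.53],
  [0.06,[0.135,-0.212,-0.05],0.567],
  [0.06,[0.141,-0.22,-0.035],0.567],
])

```text
time_s: 4.75
position: [0.5902, 0.1196, 0.3084]
orientation: [0.001, -0.146, 0.989, -0.001]
contact_force: [0.8, 0.3, -3.0]
gripper_width: 0.0673
finger_force: 30.0
```

>>> jog_arm([
  [0.06,[0,0,0.0],0],
  [0.06,[0,0,0.0],0],
  [0.06,[0,0,0.0],0],
])

```text
time_s: 5.05
position: [0.5886, 0.1259, 0.3082]
orientation: [0.0, -0.151, 0.989, 0.0]
contact_force: [-0.7, 0.2, -3.7]
gripper_width: 0.0672
finger_force: 30.0
```

Run:
```python
from h import *
f=cam("scene");g=cam("wrist");save(np.hstack([cv2.resize(f["img"][100:300,200:360],(400,500)),cv2.resize(g["img"],None,fx=.62,fy=.62)[:248].repeat(1,0) if 0 else cv2.resize(g["img"],(400,500))]),"c3.png");o=r.get_obs();print(o["position"],o["contact_force"],o["torque"],o["qpos"].round(2))
```

```text
[0.58872176 0.12570641 0.30827243] [ 0.27996307 -0.04983174 -2.89107344] [ 0.03328545  0.01143119 -0.04960574] [-0.36  0.3   0.12  1.62 -0.04  1.21  1.64]
```

View pics/c3.png

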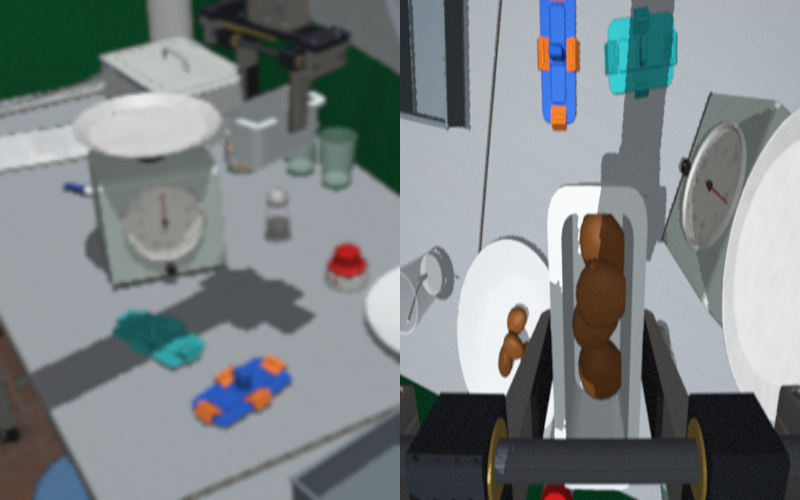

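The tub hangs level between the fingers, with the place below it clear (blue lid in the wrist half at (558,55), turquoise at (640,50)). I'll lower it to the table.

>>> jog_arm([
  [0.06,[0,0,0.02],0],
  [0.06,[0,0,0.06],0],
  [0.06,[0,0,0.105],0],
  [0.06,[0,0,0.15],0],
  [0.06,[0,0,0.195],0],
  [0.06,[0,0,0.23],0],
  [0.06,[0,0,0.25],0],
  [0.06,[0,0,0.258],0],
  [0.06,[0,0,0.261],0],
  [0.06,[0,0,0.261],0],
])

```text
time_s: 6.15
position: [0.5895, 0.1248, 0.0475]
orientation: [0.001, -0.15, 0.989, 0.0]
contact_force: [-0.2, -0.1, -1.9]
gripper_width: 0.0674
finger_force: 30.0
```

>>> jog_arm([
  [0.06,[0,0,0.001],0],
  [0.06,[0,0,0.002],0],
  [0.06,[0,0,0.002],0],
])

```text
time_s: 6.45
position: [0.5891, 0.1243, 0.0454]
orientation: [0.001, -0.149, 0.989, 0.0]
contact_force: [-0.3, -0.2, -2.1]
gripper_width: 0.0674
finger_force: 30.0
```

>>> jog_arm([
  [0.06,[0,0,0.001],0],
  [0.06,[0,0,0.002],0],
  [0.06,[0,0,0.002],0],
])

```text
time_s: 6.75
position: [0.5886, 0.1242, 0.0425]
orientation: [-0.0, -0.149, 0.989, 0.0]
contact_force: [0.5, 0.4, -3.5]
gripper_width: 0.0674
finger_force: 30.0
```

>>> jog_arm([
  [0.06,[0,0,0.001],0],
  [0.06,[0,0,0.002],0],
  [0.06,[0,0,0.002],0],
])

```text
time_s: 7.05
position: [0.5885, 0.1242, 0.0404]
orientation: [-0.0, -0.15, 0.989, -0.0]
contact_force: [-0.8, 0.4, -2.0]
gripper_width: 0.0675
finger_force: 30.0
```

>>> jog_arm([
  [0.06,[0,0,0.001],0],
  [0.06,[0,0,0.002],0],
  [0.06,[0,0,0.002],0],
])

```text
time_s: 7.35
position: [0.5885, 0.1241, 0.0387]
orientation: [-0.0, -0.149, 0.989, 0.0]
contact_force: [-0.9, 0.2, 1.1]
gripper_width: 0.0672
finger_force: 30.0
```

>>> jog_arm([
  [0.06,[0,0,0.0005],0],
  [0.0919,[0,0,0.0005],0],
  [0.0919,[0,0,0.0005],0],
  [0.0919,[0,0,0.0005],0],
  [0.0919,[0,0,-0.03],0],
  [0.0919,[0,0,-0.07],0],
  [0.0919,[0,0,-0.11],0],
  [0.0919,[0,0,-0.14],0],
  [0.0919,[0,0,-0.14],0],
  [0.0919,[0,0,-0.14],0],
])

```text
time_s: 8.35
position: [0.5891, 0.1243, 0.1792]
orientation: [0.001, -0.149, 0.989, 0.0]
contact_force: [0.6, 0.3, -0.5]
gripper_width: 0.0918
finger_force: 0.0
```

Run:
```python
from h import *
f=cam("wrist");np.save("/tmp/w4",f,allow_pickle=True);R,p=tool();print(p,np.degrees(np.arctan2(R[1,1],R[0,1])))
c=np.array([.5885,.1241,.06]);a=np.radians(17.1);ux=np.array([np.cos(a),np.sin(a),0]);uy=np.array([-np.sin(a),np.cos(a),0])
P=proj(f,[c+sx*.064*ux+sy*.034*uy for sx,sy in((1,1),(1,-1),(-1,-1),(-1,1))]);print(P)
im=f["img"].copy();cv2.polylines(im,[np.round(P*16).astype(np.int32)],True,(255,0,0),1,cv2.LINE_AA,4)
x,y=P.min(0).astype(int)-15;X,Y=P.max(0).astype(int)+15
im=im[max(y,0):Y,max(x,0):X];k=min(600/im.shape[0],800/im.shape[1]);print(x,y,k)
save(cv2.resize(im,None,fx=k,fy=k),"w4.png")
```

```text
[0.58825913 0.12418988 0.17801059] 107.19669944661396
[[352.29255356 266.6726638 ]
 [277.04439167 266.58308552]
 [272.26641885 121.25368812]
 [357.55007852 121.39784974]]
257 106 3.4285714285714284
```

View pics/w4.png

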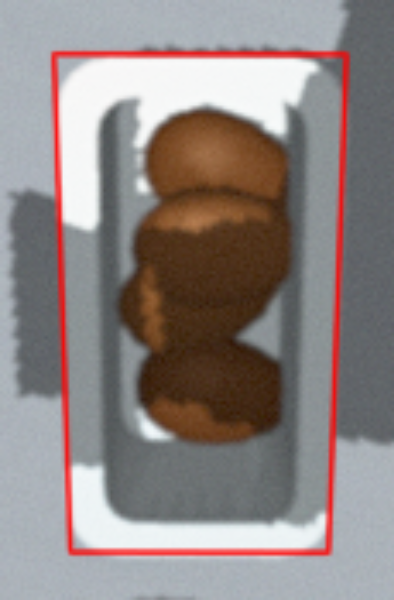

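The red prediction sits on the flange within about 1 mm, so the tub pose is (0.589, 0.124) at yaw 17.1°. Next is the lid.

>>> jog_arm([
  [0.0919,[0.015,-0.008,-0.01],0.14],
  [0.0919,[0.035,-0.018,-0.02],0.28],
  [0.0919,[0.055,-0.029,-0.02],0.42],
  [0.0919,[0.075,-0.039,-0.02],0.56],
  [0.0919,[0.095,-0.05,-0.02],0.7],
  [0.0919,[0.115,-0.06,-0.02],0.84],
  [0.0919,[0.135,-0.07,-0.02],0.98],
  [0.0919,[0.151,-0.079,-0.02],1.12],
  [0.0919,[0.151,-0.079,-0.02],1.26],
  [0.0919,[0.151,-0.079,-0.02],1.4],
])

```text
time_s: 9.4
position: [0.4665, 0.0035, 0.1973]
orientation: [-0.001, 0.526, 0.851, -0.001]
contact_force: [-0.1, 0.1, -0.1]
gripper_width: 0.0919
finger_force: 0.0
```

>>> jog_arm([
  [0.0919,[0,0,0],0.14],
  [0.0919,[0,0,0],0.17],
  [0.0919,[0,0,0],0.17],
  [0.0919,[0,0,0],0.17],
])

```text
time_s: 9.8
position: [0.4675, 0.0041, 0.198]
orientation: [-0.0, 0.592, 0.806, -0.0]
contact_force: [0.9, -1.0, -1.2]
gripper_width: 0.0923
finger_force: 0.0
```

```bash
cat > lid.py <<'E'
from h import *
f=cam("wrist");R,p=tool();np.save("/tmp/lid_%d"%(p[2]*1000),f,allow_pickle=True);print(p,np.degrees(np.arctan2(R[1,1],R[0,1])))
hsv=cv2.cvtColor(f["img"],cv2.COLOR_RGB2HSV)
m=cv2.inRange(hsv,(4,140,70),(20,255,255)); m=cv2.morphologyEx(m,cv2.MORPH_OPEN,np.ones((3,3)))
k,l,s,c=cv2.connectedComponentsWithStats(m)
for i in range(1,k):
    if s[i,4]>60: print("tab",s[i].tolist(),c[i].round(1),onplane(f,[c[i]],.017)[0].round(4))
m=cv2.inRange(hsv,(105,120,40),(128,255,255));k,l,s,c=cv2.connectedComponentsWithStats(m);i=1+s[1:,4].argmax()
cn=cv2.findContours((l==i).astype(np.uint8),cv2.RETR_EXTERNAL,cv2.CHAIN_APPROX_NONE)[0][0][:,0]
w=onplane(f,cn.astype(float),.010)[:,:2]*1000
box=cv2.minAreaRect(w.astype(np.float32));print("blue",s[i].tolist(),"plate rect mm",box)
E
python3 lid.py; python3 -c "
from h import *
f=np.load('/tmp/'+sorted(__import__('os').listdir('/tmp'),key=lambda n:__import__('os').path.getmtime('/tmp/'+n))[-1],allow_pickle=True).item() if 0 else None"
```

```text
[0.46759927 0.00408701 0.1982019 ] 17.352179058625243
tab [451, 77, 75, 50, 2871] [486.7 100.9] [0.6004 0.1306 0.017 ]
tab [431, 78, 24, 41, 682] [441.6  97.1] [0.5576 0.1206 0.017 ]
tab [308, 138, 28, 24, 644] [321.7 149.3] [0.4639 0.0391 0.017 ]
tab [253, 164, 22, 29, 560] [263.7 177.7] [ 0.4165 -0.0059  0.017 ]
tab [367, 166, 22, 29, 554] [377.6 179.6] [0.5273 0.0268 0.017 ]
tab [307, 195, 27, 20, 481] [320.  204.7] [ 0.4795 -0.016   0.017 ]
tab [587, 241, 53, 71, 1825] [612.2 277.2] [0.8193 0.0012 0.017 ]
tab [557, 257, 30, 35, 807] [571.9 274.6] [ 0.7729 -0.0095  0.017 ]
blue [259, 144, 125, 66, 5732] plate rect mm ((472.01531982421875, 10.55850601196289), (126.61811065673828, 67.5208969116211), 16.435657501220703)
```

>>> jog_arm([
  [0.04,[0.005,0.006,0.03],0.0166],
  [0.04,[0.005,0.006,0.06],0.0166],
  [0.04,[0.005,0.006,0.09],0.0166],
  [0.04,[0.005,0.006,0.1],0.0166],
  [0.04,[0.005,0.006,0.1],0.0166],
  [0.04,[0.005,0.006,0.1],0.0166],
])

```text
time_s: 10.45
position: [0.4728, 0.0105, 0.0994]
orientation: [0.0, 0.6, 0.8, 0.0]
contact_force: [0.2, 0.6, -0.2]
gripper_width: 0.0462
finger_force: 0.0
```

```bash
python3 lid.py
python3 - <<'E'
from h import *
import glob
print(glob.glob("/tmp/lid_*"))
fs=[np.load(n,allow_pickle=True).item() for n in sorted(glob.glob("/tmp/lid_*"))]
def blobs(f):
    h=cv2.cvtColor(f["img"],cv2.COLOR_RGB2HSV);m=cv2.inRange(h,(4,140,70),(20,255,255));m=cv2.morphologyEx(m,cv2.MORPH_OPEN,np.ones((3,3)))
    k,l,s,c=cv2.connectedComponentsWithStats(m);return [c[i] for i in range(1,k) if s[i,4]>60]
B=[blobs(f) for f in fs]
L=np.array([.472,.0108,.017]);a=np.radians(16.4);u=np.array([np.cos(a),np.sin(a),0]);v=np.array([-u[1],u[0],0])
for q in (L+.0575*u,L+.028*v,L-.0575*u,L-.028*v):
    n=[min(b,key=lambda c:np.hypot(*(c-proj(f,q)[0]))) for f,b in zip(fs,B)]
    X,e=tri(fs[0],n[0],fs[1],n[1]);print(X.round(4),round(e,4),n[0].round(1))
R,p=tool();print((R.T@(L-p)).round(4))
E
```

```text
[0.47311543 0.01065657 0.09976284] 16.299245024277337
tab [492, 71, 102, 70, 5463] [540.4 104.6] [0.6011 0.1309 0.017 ]
tab [469, 73, 27, 58, 1036] [480.7  99.6] [0.5596 0.1219 0.017 ]
tab [293, 159, 40, 31, 1187] [313.  174.1] [0.4635 0.0392 0.017 ]
tab [222, 194, 30, 40, 1021] [236.9 213.2] [ 0.417  -0.0054  0.017 ]
tab [375, 194, 31, 40, 1019] [389.6 212.8] [0.5271 0.027  0.017 ]
tab [295, 234, 38, 25, 803] [313.2 247.4] [ 0.4798 -0.0161  0.017 ]
blue [229, 167, 169, 84, 10036] plate rect mm ((471.8990478515625, 10.867618560791016), (127.12440490722656, 67.00304412841797), 16.33300018310547)
['/tmp/lid_99.npy', '/tmp/lid_198.npy']
[0.5278 0.0264 0.0146] 0.0001 [377.6 179.6]
[0.4638 0.0389 0.0153] 0.0004 [321.7 149.3]
[ 0.4163 -0.007   0.0127] 0.0003 [263.7 177.7]
[ 0.4795 -0.0157  0.0179] 0.0002 [320.  204.7]
[ 0.0005 -0.0012  0.0828]
```

>>> jog_arm([
  [0.04,[0.0005,-0.001,0.03],0],
  [0.04,[0.0005,-0.001,0.06],0],
  [0.04,[0.0005,-0.001,0.075],0],
  [0.04,[0.0005,-0.001,0.081],0],
  [0.04,[0.0005,-0.001,0.081],0],
  [0.005,[0.0005,-0.001,0.081],0],
  [0.005,[0.0005,-0.001,0.081],0],
  [0.005,[0.0005,-0.001,0.081],0],
  [0.005,[0.0005,-0.001,0.081],0],
], force=35)

```text
time_s: 11.4
position: [0.4714, 0.011, 0.0182]
orientation: [0.0, 0.6, 0.8, 0.0]
contact_force: [-1.0, -1.6, 3.3]
gripper_width: 0.0118
finger_force: 35.0
```

>>> jog_arm([
  [0.005,[0,0,-0.01],0],
  [0.005,[0,0,-0.04],0],
  [0.005,[0,0,-0.08],0],
  [0.005,[0.008,0.015,-0.11],0],
  [0.005,[0.022,0.042,-0.115],-0.005],
  [0.005,[0.038,0.073,-0.115],-0.014],
  [0.005,[0.054,0.104,-0.115],-0.014],
  [0.005,[0.068,0.13,-0.11],-0.014],
  [0.005,[0.0757,0.1447,-0.09],-0.014],
  [0.005,[0.0757,0.1447,-0.08],-0.014],
])

```text
time_s: 12.4
position: [0.5889, 0.1263, 0.0966]
orientation: [-0.0, 0.593, 0.805, -0.0]
contact_force: [-0.3, -1.3, -0.8]
gripper_width: 0.0119
finger_force: 35.0
```

>>> jog_arm([
  [0.005,[0,0,0],0],
  [0.005,[0,0,0],0],
  [0.005,[0,0,0],0],
])

```text
time_s: 12.7
position: [0.5886, 0.1231, 0.0986]
orientation: [0.0, 0.595, 0.804, 0.0]
contact_force: [0.2, -0.3, -1.0]
gripper_width: 0.0118
finger_force: 35.0
```

Run:
```python
from h import *
f=cam("wrist");np.save("/tmp/h1",f,allow_pickle=True);R,p=tool();print(p,np.degrees(np.arctan2(R[1,1],R[0,1])))
hsv=cv2.cvtColor(f["img"],cv2.COLOR_RGB2HSV)
m=cv2.inRange(hsv,(105,120,40),(128,255,255));k,l,s,c=cv2.connectedComponentsWithStats(m);i=1+s[1:,4].argmax()
cn=cv2.findContours((l==i).astype(np.uint8),cv2.RETR_EXTERNAL,cv2.CHAIN_APPROX_NONE)[0][0][:,0]
box=cv2.minAreaRect((onplane(f,cn.astype(float),p[2]-.018+.010)[:,:2]*1000).astype(np.float32));print(box)
a=np.radians(17.1);u=np.array([np.cos(a),np.sin(a),0]);v=np.array([-u[1],u[0],0]);c=np.array([.589,.1243,.06])
P=proj(f,[c+x*.064*u+y*.034*v for x,y in((1,1),(1,-1),(-1,-1),(-1,1))]);print(P.round(1).tolist())
im=f["img"].copy();cv2.polylines(im,[np.round(P*16).astype(np.int32)],True,(255,0,0),1,cv2.LINE_AA,4)
save(cv2.resize(im[100:370,130:490],None,fx=2.2,fy=2.2),"h1.png")
```

```text
[0.58876775 0.12333487 0.09866674] 17.022441525767952
((589.1206665039062, 122.96284484863281), (126.33586120605469, 66.92052459716797), 16.977685928344727)
[[420.9, 181.1], [412.0, 281.4], [218.7, 281.8], [209.5, 181.5]]
```

View pics/h1.png

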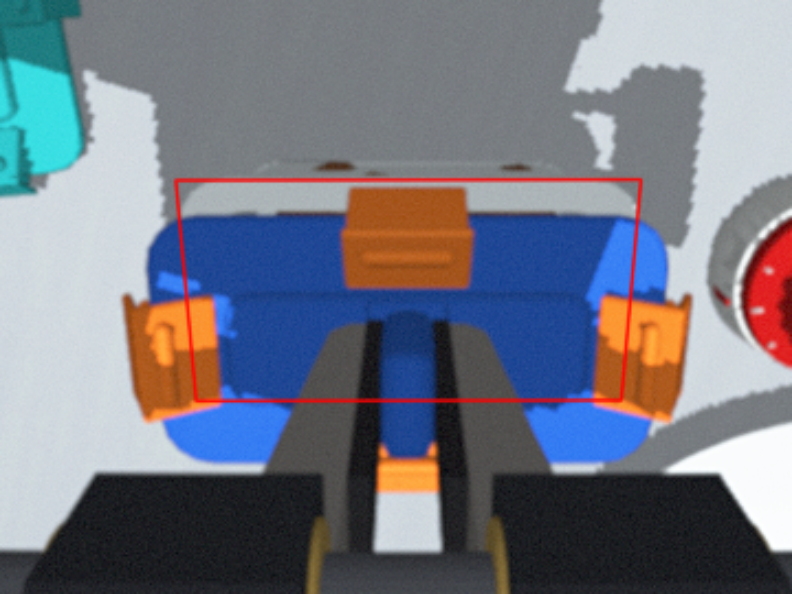

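The lid hovers level over the tub: the flange's near edge at row 182 against a predicted 180, and the ends agree. The lid is within about 1 mm, so I'll nudge it 0.7 mm and lower.

>>> jog_arm([
  [0.005,[0.0007,0,0.006],0],
  [0.005,[0.0007,0,0.012],0],
  [0.005,[0.0007,0,0.016],0],
  [0.005,[0.0007,0,0.018],0],
  [0.005,[0.0007,0,0.018],0],
])

```text
time_s: 13.25
position: [0.5881, 0.1246, 0.079]
orientation: [-0.0, 0.594, 0.804, -0.0]
contact_force: [-0.1, 0.2, -0.8]
gripper_width: 0.0118
finger_force: 35.0
```

>>> jog_arm([
  [0.005,[0,0,0.001],0],
  [0.005,[0,0,0.002],0],
  [0.005,[0,0,0.003],0],
  [0.005,[0,0,0.003],0],
])

```text
time_s: 13.65
position: [0.5883, 0.1248, 0.0765]
orientation: [-0.0, 0.594, 0.804, -0.0]
contact_force: [0.6, -0.2, -0.9]
gripper_width: 0.0117
finger_force: 35.0
```

>>> jog_arm([
  [0.005,[0,0,0.001],0],
  [0.005,[0,0,0.002],0],
  [0.005,[0,0,0.003],0],
  [0.005,[0,0,0.003],0],
])

```text
time_s: 14.05
position: [0.5883, 0.1247, 0.0734]
orientation: [-0.0, 0.594, 0.804, -0.0]
contact_force: [-0.6, -0.1, -1.1]
gripper_width: 0.0118
finger_force: 35.0
```

>>> jog_arm([
  [0.005,[0,0,0.001],0],
  [0.005,[0,0,0.0015],0],
  [0.005,[0,0,0.0015],0],
])

```text
time_s: 14.35
position: [0.5885, 0.1248, 0.0723]
orientation: [0.0, 0.594, 0.804, 0.0]
contact_force: [-1.5, -0.4, 0.5]
gripper_width: 0.0121
finger_force: 35.0
```

>>> jog_arm([
  [0.005,[0,0,0.001],0],
  [0.005,[0,0,0.0015],0],
  [0.005,[0,0,0.0015],0],
])

```text
time_s: 14.65
position: [0.5885, 0.1249, 0.0722]
orientation: [-0.0, 0.594, 0.804, 0.0]
contact_force: [-4.2, -1.3, 11.3]
gripper_width: 0.0116
finger_force: 35.0
```

The lid is seated: contact at TCP 0.072, exactly the expected 54 mm. Release, rise and check the tabs.

>>> jog_arm([
  [0.04,[0,0,-0.001],0],
  [0.04,[0,0,-0.001],0],
  [0.04,[0,0,-0.001],0],
  [0.04,[0,0,-0.03],0],
  [0.04,[0,0,-0.06],0],
  [0.0,[0,0,-0.06],0],
  [0.0,[0,0,-0.06],0],
  [0.0,[0,0,-0.06],0],
  [0.0,[0,0,-0.06],0],
], force=20)

```text
time_s: 15.55
position: [0.5876, 0.1246, 0.1293]
orientation: [-0.001, 0.594, 0.804, -0.001]
contact_force: [0.3, -0.3, -0.4]
gripper_width: 0.0104
finger_force: 0.0
```

```bash
cat > tabs.py <<'E'
from h import *
import sys
f=cam("wrist");R,p=tool();o=r.get_obs();print(p,np.degrees(np.arctan2(R[1,1],R[0,1])).round(2),o["contact_force"].round(1),o["gripper_width"].round(4))
z0=float(sys.argv[1])
hsv=cv2.cvtColor(f["img"],cv2.COLOR_RGB2HSV)
m=cv2.inRange(hsv,(4,140,70),(20,255,255)); m=cv2.morphologyEx(m,cv2.MORPH_OPEN,np.ones((3,3)))
k,l,s,c=cv2.connectedComponentsWithStats(m)
for i in range(1,k):
    if s[i,4]>60: print("tab",s[i].tolist(),c[i].round(1),onplane(f,[c[i]],z0+.016)[0].round(4))
m=cv2.inRange(hsv,(105,120,40),(128,255,255));k,l,s,c=cv2.connectedComponentsWithStats(m);i=1+s[1:,4].argmax()
cn=cv2.findContours((l==i).astype(np.uint8),cv2.RETR_EXTERNAL,cv2.CHAIN_APPROX_NONE)[0][0][:,0]
print("plate",cv2.minAreaRect((onplane(f,cn.astype(float),z0+.01)[:,:2]*1000).astype(np.float32)))
E
python3 tabs.py .054
```

```text
Traceback (most recent call last):
  File "tabs.py", line 3, in <module>
    f=cam("wrist");R,p=tool();o=r.get_obs();print(p,np.degrees(np.arctan2(R[1,1],R[0,1])).round(2),o["contact_force"].round(1),o["gripper_width"].round(4))
                                                                                                                               ^^^^^^^^^^^^^^^^^^^^^^^^
AttributeError: 'float' object has no attribute 'round'
```

```bash
sed -i 's/o\["gripper_width"\].round(4)/o["gripper_width"]/' tabs.py; python3 tabs.py .054
```

```text
[0.58786953 0.12459755 0.12960363] 17.09 [0.2 0.6 0.1] 0.0021799016063415158
tab [295, 166, 44, 34, 1438] [316.1 182.7] [0.5802 0.1528 0.07  ]
tab [217, 204, 32, 44, 1194] [233. 225.] [0.5341 0.1073 0.07  ]
tab [383, 204, 34, 44, 1215] [399.2 225. ] [0.6438 0.1411 0.07  ]
tab [308, 256, 15, 18, 240] [314.7 265.4] [0.5971 0.0946 0.07  ]
tab [473, 387, 43, 13, 413] [490.5 393.9] [0.7695 0.0253 0.07  ]
plate ((589.1901245117188, 124.0995101928711), (126.71707153320312, 66.68788146972656), 17.120059967041016)
```

>>> jog_arm([
  [0.0,[0,0.03,0],0],
  [0.0,[-0.0007,0.06,0.02],0],
  [0.0,[-0.0007,0.06,0.045],0],
  [0.0,[-0.0007,0.06,0.052],0],
  [0.0,[-0.0007,0.06,0.054],0],
  [0.0,[-0.0007,0.06,0.055],0],
  [0.0,[-0.0007,0.06,0.056],0],
  [0.0,[-0.0007,0.06,0.057],0],
  [0.0,[-0.0007,0.06,0.058],0],
])

```text
time_s: 16.55
position: [0.6472, 0.142, 0.074]
orientation: [0.001, 0.594, 0.804, 0.001]
contact_force: [0.9, 0.7, 4.0]
gripper_width: 0.0006
finger_force: 2.1
```

>>> jog_arm([
  [0.0,[0,0,0.001],0],
  [0.0,[0,0,0.001],0],
])

```text
time_s: 16.75
position: [0.6479, 0.1422, 0.073]
orientation: [0.001, 0.594, 0.804, 0.002]
contact_force: [3.1, 0.3, 5.1]
gripper_width: 0.0005
finger_force: 2.4
```

>>> jog_arm([
  [0.0,[0,0,0.001],0],
  [0.0,[0,0,0.001],0],
])

```text
time_s: 16.95
position: [0.6484, 0.1423, 0.0722]
orientation: [0.002, 0.594, 0.804, 0.002]
contact_force: [4.1, 1.2, 4.8]
gripper_width: 0.0006
finger_force: 2.5
```

>>> jog_arm([
  [0.0,[0,0,0.001],0],
  [0.0,[0,0,0.001],0],
])

```text
time_s: 17.15
position: [0.6475, 0.1422, 0.0706]
orientation: [0.001, 0.594, 0.804, 0.001]
contact_force: [2.7, 0.5, 3.7]
gripper_width: 0.0005
finger_force: 1.7
```

>>> jog_arm([
  [0.0,[0,0,0.001],0],
  [0.0,[0,0,0.001],0],
])

```text
time_s: 17.35
position: [0.647, 0.142, 0.0694]
orientation: [0.001, 0.594, 0.804, 0.001]
contact_force: [2.3, 1.0, 6.8]
gripper_width: 0.0006
finger_force: 3.0
```

>>> jog_arm([
  [0.0,[0,0,0.001],0],
  [0.0,[0,0,0.001],0],
])

```text
time_s: 17.55
position: [0.6471, 0.142, 0.0692]
orientation: [0.001, 0.594, 0.804, 0.001]
contact_force: [1.6, 0.5, 10.5]
gripper_width: 0.0008
finger_force: 5.2
```

Tab 1: the push peaked, fell and then ran into the stop at 69 mm, so it clicked. Now tab 2.

>>> jog_arm([
  [0.0,[0,0,-0.015],0],
  [0.0,[0,-0.01,-0.035],0],
  [0.0,[0.015,-0.035,-0.035],0],
  [0.0,[0.03,-0.059,-0.03],0],
  [0.0,[0.03,-0.059,-0.016],0],
  [0.0,[0.03,-0.059,-0.01],0],
  [0.0,[0.03,-0.059,-0.008],0],
  [0.0,[0.03,-0.059,-0.007],0],
  [0.0,[0.03,-0.059,-0.006],0],
  [0.0,[0.03,-0.059,-0.005],0],
])

```text
time_s: 18.55
position: [0.5801, 0.1544, 0.0727]
orientation: [-0.002, 0.594, 0.804, -0.0]
contact_force: [-4.3, 3.6, 6.8]
gripper_width: 0.0006
finger_force: 3.7
```

>>> jog_arm([
  [0.0,[0,0,0.001],0],
  [0.0,[0,0,0.002],0],
])

```text
time_s: 18.75
position: [0.5811, 0.1539, 0.0707]
orientation: [-0.001, 0.594, 0.804, 0.0]
contact_force: [-1.5, 1.6, 3.5]
gripper_width: 0.0004
finger_force: 1.7
```

>>> jog_arm([
  [0.0,[0,0,0.001],0],
  [0.0,[0,0,0.001],0],
])

```text
time_s: 18.95
position: [0.5814, 0.1533, 0.0697]
orientation: [0.0, 0.594, 0.804, 0.0]
contact_force: [-0.5, 2.5, 3.1]
gripper_width: 0.0004
finger_force: 1.6
```

>>> jog_arm([
  [0.0,[0,0,0.001],0],
  [0.0,[0,0,0.001],0],
])

```text
time_s: 19.15
position: [0.5814, 0.1534, 0.0693]
orientation: [0.0, 0.594, 0.804, 0.001]
contact_force: [-2.4, 2.3, 7.5]
gripper_width: 0.0007
finger_force: 3.8
```

>>> jog_arm([
  [0.0,[0,0,0.001],0],
  [0.0,[0,0,0.001],0],
])

```text
time_s: 19.35
position: [0.5815, 0.1535, 0.069]
orientation: [0.0, 0.594, 0.804, 0.001]
contact_force: [-3.7, 3.1, 12.6]
gripper_width: 0.0004
finger_force: 6.3
```

>>> jog_arm([
  [0.0,[0,0,-0.015],0],
  [0.0,[0,-0.01,-0.035],0],
  [0.0,[-0.015,-0.035,-0.035],0],
  [0.0,[-0.03,-0.059,-0.03],0],
  [0.0,[-0.03,-0.059,-0.016],0],
  [0.0,[-0.03,-0.059,-0.01],0],
  [0.0,[-0.03,-0.059,-0.008],0],
  [0.0,[-0.03,-0.059,-0.007],0],
  [0.0,[-0.03,-0.059,-0.006],0],
  [0.0,[-0.03,-0.059,-0.005],0],
])

```text
time_s: 20.35
position: [0.5313, 0.1062, 0.0723]
orientation: [-0.002, 0.594, 0.804, -0.002]
contact_force: [-5.2, -2.6, 8.5]
gripper_width: 0.0007
finger_force: 4.4
```

>>> jog_arm([
  [0.0,[0,0,0.001],0],
  [0.0,[0,0,0.002],0],
])

```text
time_s: 20.55
position: [0.5331, 0.1072, 0.0704]
orientation: [-0.0, 0.594, 0.805, -0.001]
contact_force: [-3.0, -1.5, 3.9]
gripper_width: 0.0007
finger_force: 1.7
```

>>> jog_arm([
  [0.0,[0,0,0.001],0],
  [0.0,[0,0,0.001],0],
])

```text
time_s: 20.75
position: [0.5333, 0.1073, 0.0696]
orientation: [-0.0, 0.594, 0.805, -0.0]
contact_force: [-2.5, -1.3, 3.5]
gripper_width: 0.0005
finger_force: 2.1
```

>>> jog_arm([
  [0.0,[0,0,0.001],0],
  [0.0,[0,0,0.001],0],
])

```text
time_s: 20.95
position: [0.5333, 0.1074, 0.0692]
orientation: [-0.0, 0.594, 0.804, -0.0]
contact_force: [-4.7, -1.3, 10.6]
gripper_width: 0.0004
finger_force: 5.2
```

>>> jog_arm([
  [0.0,[0,0,0.001],0],
  [0.0,[0,0,0.001],0],
])

```text
time_s: 21.15
position: [0.5333, 0.1073, 0.0689]
orientation: [-0.0, 0.594, 0.804, 0.0]
contact_force: [-7.2, -1.5, 15.1]
gripper_width: 0.0006
finger_force: 8.3
```

>>> jog_arm([
  [0.0,[0,0,-0.015],0],
  [0.0,[0,0.01,-0.035],0],
  [0.0,[-0.015,0.035,-0.035],0],
  [0.0,[-0.03,0.059,-0.03],0],
  [0.0,[-0.03,0.059,-0.016],0],
  [0.0,[-0.03,0.059,-0.01],0],
  [0.0,[-0.03,0.059,-0.008],0],
  [0.0,[-0.03,0.059,-0.007],0],
  [0.0,[-0.03,0.059,-0.006],0],
  [0.0,[-0.03,0.059,-0.005],0],
])

```text
time_s: 22.15
position: [0.5984, 0.0943, 0.0735]
orientation: [0.001, 0.594, 0.804, -0.0]
contact_force: [-0.6, -5.9, 6.7]
gripper_width: 0.0005
finger_force: 3.5
```

>>> jog_arm([
  [0.0,[0,0,0.001],0],
  [0.0,[0,0,0.002],0],
])

```text
time_s: 22.35
position: [0.5987, 0.0938, 0.0718]
orientation: [0.001, 0.595, 0.804, -0.0]
contact_force: [-0.1, -4.9, 5.8]
gripper_width: 0.0001
finger_force: 2.8
```

>>> jog_arm([
  [0.0,[0,0,0.001],0],
  [0.0,[0,0,0.001],0],
])

```text
time_s: 22.55
position: [0.5986, 0.0956, 0.0701]
orientation: [0.0, 0.594, 0.804, 0.0]
contact_force: [0.5, -3.2, 4.2]
gripper_width: 0.0006
finger_force: 1.6
```

>>> jog_arm([
  [0.0,[0,0,0.001],0],
  [0.0,[0,0,0.001],0],
])

```text
time_s: 22.75
position: [0.5987, 0.0958, 0.0694]
orientation: [0.0, 0.594, 0.804, 0.0]
contact_force: [-0.5, -3.7, 7.0]
gripper_width: 0.0004
finger_force: 3.8
```

>>> jog_arm([
  [0.0,[0,0,0.0005],0],
  [0.0,[0,0,0.0005],0],
])

```text
time_s: 22.95
position: [0.5987, 0.0958, 0.0692]
orientation: [0.0, 0.594, 0.804, 0.0]
contact_force: [-1.4, -3.6, 10.2]
gripper_width: 0.0005
finger_force: 5.0
```

>>> jog_arm([
  [0.0,[0,0,-0.03],0],
  [0.0,[0.01,0,-0.06],0],
  [0.04,[0.03,0,-0.06],0],
  [0.04,[0.03,0,-0.06],0],
  [0.04,[0.03,0,-0.06],0],
  [0.04,[0.03,0,-0.06],0],
])

```text
time_s: 23.55
position: [0.589, 0.1236, 0.1271]
orientation: [-0.0, 0.594, 0.804, -0.001]
contact_force: [-0.3, -0.9, 0.2]
gripper_width: 0.0304
finger_force: 0.0
```

```bash
python3 tabs.py .054
python3 - <<'E'
from h import *
f=cam("wrist");s=cam("scene");d=cam("side");np.save("/tmp/s2",s,allow_pickle=True);np.save("/tmp/d2",d,allow_pickle=True)
k=lambda im,w,h:cv2.resize(im,(w,h),interpolation=cv2.INTER_CUBIC)
save(np.vstack([k(f["img"][130:330,160:480],480,300) if 0 else np.hstack([k(f["img"][140:300,180:460],525,300),np.zeros((300,275,3),np.uint8)]),np.hstack([k(s["img"][250:350,310:443],400,300),k(d["img"][260:360,285:418],400,300)])]),"c9.png")
E
```

```text
[0.58914089 0.12337403 0.12719612] 17.04 [ 0.3 -0.8 -0.1] 0.03445531892663439
tab [293, 166, 44, 32, 1373] [314.4 181.6] [0.5801 0.1528 0.07  ]
tab [217, 203, 29, 40, 1061] [231.3 222.4] [0.5342 0.1089 0.07  ]
tab [384, 202, 29, 41, 1075] [397.7 222.4] [0.6427 0.1423 0.07  ]
tab [295, 247, 40, 25, 806] [314.5 260.9] [0.5969 0.098  0.07  ]
plate ((589.0380249023438, 124.28446960449219), (127.27239990234375, 67.3509292602539), 16.96154022216797)
```

View pics/c9.png

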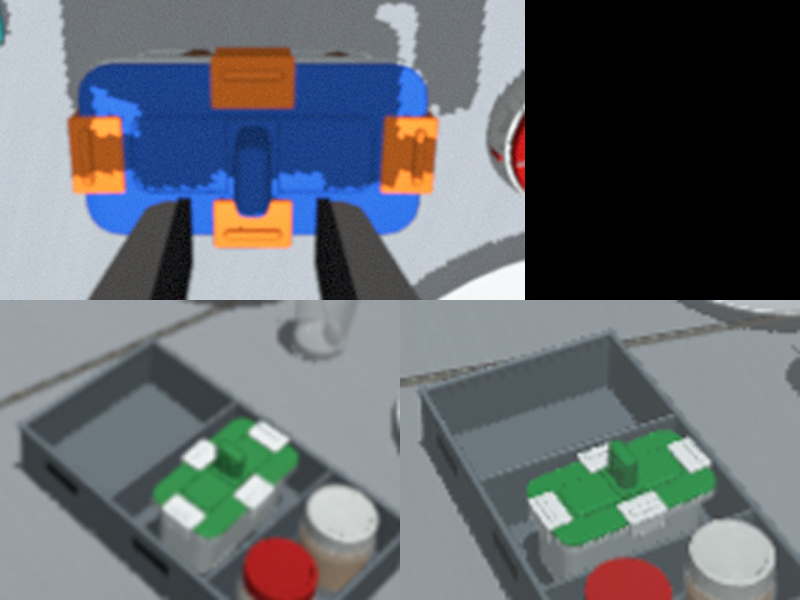

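All four tabs lie flat over the tub's flange (picture top: tabs at (252,78), (97,155), (410,155), (252,225)). The caddy's empty bay is at its back. I grip the fin and meanwhile triangulate the bay's corners.

>>> jog_arm([
  [0.04,[0.0009,0,0.025],0],
  [0.04,[0.0009,0,0.045],0],
  [0.04,[0.0009,0,0.054],0],
  [0.04,[0.0009,0,0.054],0],
  [0.005,[0.0009,0,0.054],0],
  [0.005,[0.0009,0,0.054],0],
  [0.005,[0.0009,0,0.054],0],
  [0.005,[0.0009,0,0.054],0],
], force=50)

```text
time_s: 24.55
position: [0.5886, 0.125, 0.0746]
orientation: [-0.001, 0.594, 0.804, -0.001]
contact_force: [-0.8, 0.1, -0.8]
gripper_width: 0.0114
finger_force: 50.0
```

Run:
```python
from h import *
S=np.load("/tmp/s2.npy",allow_pickle=True).item();D=np.load("/tmp/d2.npy",allow_pickle=True).item()
q=133/400
cs=lambda x,y:((x+.5)*q-.5+310,(y-300+.5)/3-.5+250); cd=lambda x,y:((x-400+.5)*q-.5+285,(y-300+.5)/3-.5+260)
for n,a,b in [("-x+y",(22,430),(423,394)),("+x+y",(152,345),(612,333)),("div+x",(237,406),(670,430))]:
    X,e=tri(S,cs(*a),D,cd(*b));print(n,X.round(4),round(e,4),onplane(S,[cs(*a)],.057).round(4),onplane(D,[cd(*b)],.057).round(4))
# green lid (middle bay)
for nm,f in(("S",S),("D",D)):
    h=cv2.cvtColor(f["img"],cv2.COLOR_RGB2HSV);m=cv2.inRange(h,(55,120,60),(75,255,255));k,l,s,c=cv2.connectedComponentsWithStats(m)
    print(nm,[(s[i].tolist(),c[i].round(1)) for i in range(1,k) if s[i,4]>150 and 200<s[i,1]])
```

```text
-x+y [ 0.4267 -0.1951  0.0565] 0.0046 [[ 0.4243 -0.1978  0.057 ]] [[ 0.4282 -0.1929  0.057 ]]
+x+y [ 0.5915 -0.1651  0.0572] 0.0082 [[ 0.5874 -0.1691  0.057 ]] [[ 0.5951 -0.1597  0.057 ]]
div+x [ 0.6049 -0.2752  0.0546] 0.0062 [[ 0.6064 -0.2739  0.057 ]] [[ 0.6013 -0.2813  0.057 ]]
S [([453, 207, 75, 73, 505], array([498.1, 235.8])), ([361, 289, 48, 40, 710], array([384.8, 308.2]))]
D [([486, 223, 80, 104, 1322], array([536.2, 276.5])), ([551, 243, 31, 97, 551], array([566.8, 289.7])), ([327, 304, 63, 38, 1021], array([357.6, 321.5])), ([566, 325, 20, 60, 419], array([574.6, 351.4]))]
```

>>> jog_arm([
  [0.005,[0,0,-0.004],0],
  [0.005,[0,0,-0.015],0],
  [0.005,[0,0,-0.035],0],
  [0.005,[0,0,-0.065],0],
  [0.005,[0,0,-0.1],0],
  [0.005,[0,0,-0.125],0],
  [0.005,[0,0,-0.13],0],
  [0.005,[0,0,-0.13],0],
])

```text
time_s: 25.35
position: [0.5895, 0.1254, 0.2048]
orientation: [0.0, 0.594, 0.804, 0.001]
contact_force: [0.2, 1.1, -4.2]
gripper_width: 0.0113
finger_force: 50.0
```

>>> jog_arm([
  [0.005,[-0.008,-0.004,0],0],
  [0.005,[-0.027,-0.014,0],0.02],
  [0.005,[-0.057,-0.03,0],0.04],
  [0.005,[-0.097,-0.052,0],0.06],
  [0.005,[-0.137,-0.073,0],0.08],
  [0.005,[-0.177,-0.094,0],0.1],
  [0.005,[-0.217,-0.115,0],0.117],
  [0.005,[-0.25,-0.133,0],0.117],
  [0.005,[-0.275,-0.146,0],0.117],
  [0.005,[-0.295,-0.157,0],0.117],
])

```text
time_s: 26.35
position: [0.523, -0.207, 0.2031]
orientation: [-0.001, 0.642, 0.766, -0.001]
contact_force: [1.1, 0.2, -3.1]
gripper_width: 0.0117
finger_force: 50.0
```

>>> jog_arm([
  [0.005,[-0.015,-0.008,0],0],
  [0.005,[-0.0238,-0.0122,0],0],
  [0.005,[-0.0258,-0.0142,0],0],
  [0.005,[-0.0258,-0.0142,0],0],
  [0.005,[-0.0258,-0.0142,0],0],
])

```text
time_s: 26.85
position: [0.5168, -0.2297, 0.2038]
orientation: [-0.0, 0.64, 0.769, 0.0]
contact_force: [0.4, 0.6, -4.1]
gripper_width: 0.0118
finger_force: 50.0
```

Run:
```python
from h import *
f=cam("wrist");R,p=tool();np.save("/tmp/b1",(f,R,p),allow_pickle=True);o=r.get_obs();print(p,np.degrees(np.arctan2(R[1,1],R[0,1])),o["contact_force"],o["gripper_width"])
s=cam("scene");d=cam("side");np.save("/tmp/s3",s,allow_pickle=True);np.save("/tmp/d3",d,allow_pickle=True)
a=np.radians(10.3);u=np.array([np.cos(a),np.sin(a),0]);v=np.array([-u[1],u[0],0]);B=np.array([.519,-.234,0])
im=f["img"].copy()
top=[B+x*.0825*u+y*.052*v+[0,0,.057] for x,y in((1,1),(1,-1),(-1,-1),(-1,1))]
P=proj(f,top);print(P.round(1));cv2.polylines(im,[np.round(P*16).astype(np.int32)],True,(255,0,0),1,cv2.LINE_AA,4)
g=cv2.resize(im,(800,500))
save(g,"b1.png")
```

```text
Traceback (most recent call last):
ValueError: setting an array element with a sequence. The requested array has an inhomogeneous shape after 1 dimensions. The detected shape was (3,) + inhomogeneous part.
```

Run:
```python
from h import *
f=cam("wrist");R,p=tool();np.save("/tmp/b1",f,allow_pickle=True);print(p,np.degrees(np.arctan2(R[1,1],R[0,1])))
a=np.radians(10.3);u=np.array([np.cos(a),np.sin(a),0]);v=np.array([-u[1],u[0],0]);B=np.array([.519,-.234,0])
im=f["img"].copy()
P=proj(f,[B+x*.0825*u+y*.052*v+[0,0,.057] for x,y in((1,1),(1,-1),(-1,-1),(-1,1))]);print(P.round(1))
cv2.polylines(im,[np.round(P*16).astype(np.int32)],True,(255,0,0),1,cv2.LINE_AA,4)
save(cv2.resize(im,(800,500)),"b1.png")
```

```text
[ 0.51699409 -0.22969848  0.20398448] 10.486052827225526
[[408.9 140.7]
 [400.3 248.5]
 [230.8 248. ]
 [223.1 140.1]]
```

View pics/b1.png

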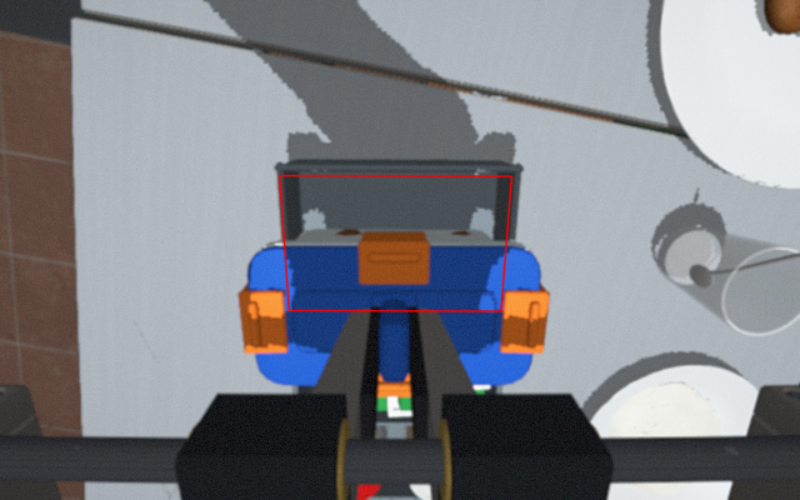

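The wrist picture shows the +y wall's outer rim corners at (277,161) and (522,162) in the 1.25× view. The bay lies a few mm further +y and +x than estimated, with the same yaw.

Run:
```python
from h import *
f=np.load("/tmp/b1.npy",allow_pickle=True).item();R,p=tool()
A,B=onplane(f,[(277/1.25,161.5/1.25),(522/1.25,162/1.25)],.057);w=B-A;a=np.arctan2(w[1],w[0]);print(A,B,np.linalg.norm(w),np.degrees(a))
c=(A+B)/2+.055*np.array([np.sin(a),-np.cos(a),0]);print("bay",c,"shift",(R.T@(c-p)).round(4))
g=cv2.cvtColor(f["img"],cv2.COLOR_RGB2GRAY)
for x in(240,300,390): print(x,g[122:146,x].tolist())
```

```text
[ 0.42616581 -0.18838524  0.057     ] [ 0.59596755 -0.15727707  0.057     ] 0.17262778087576305 10.381627474259135
bay [ 0.52097788 -0.22693077  0.057     ] shift [0.0019 0.0044 0.147 ]
240 [108, 103, 109, 102, 101, 81, 59, 54, 53, 69, 76, 86, 76, 68, 66, 65, 72, 76, 78, 76, 83, 78, 80, 78]
300 [106, 103, 107, 103, 98, 77, 60, 50, 58, 59, 74, 83, 83, 76, 68, 70, 73, 83, 79, 78, 84, 82, 74, 80]
390 [105, 103, 99, 109, 104, 99, 78, 65, 57, 61, 73, 76, 77, 78, 89, 92, 89, 81, 79, 75, 82, 77, 79, 81]
```

>>> jog_arm([
  [0.005,[0,0.0044,0.01],0],
  [0.005,[0,0.0044,0.03],0],
  [0.005,[0,0.0044,0.055],0],
  [0.005,[0,0.0044,0.08],0],
  [0.005,[0,0.0044,0.1],0],
  [0.005,[0,0.0044,0.115],0],
  [0.005,[0,0.0044,0.123],0],
  [0.005,[0,0.0044,0.126],0],
  [0.005,[0,0.0044,0.126],0],
])

```text
time_s: 27.85
position: [0.5212, -0.2301, 0.0782]
orientation: [0.0, 0.64, 0.768, 0.0]
contact_force: [-0.2, -1.2, -3.5]
gripper_width: 0.0116
finger_force: 50.0
```

>>> jog_arm([
  [0.005,[0,0,0.001],0],
  [0.005,[0,0,0.002],0],
  [0.005,[0,0,0.002],0],
])

```text
time_s: 28.15
position: [0.5213, -0.2301, 0.0766]
orientation: [0.0, 0.64, 0.768, 0.0]
contact_force: [0.3, 0.6, -4.6]
gripper_width: 0.0115
finger_force: 50.0
```

>>> jog_arm([
  [0.005,[0,0,0.001],0],
  [0.005,[0,0,0.002],0],
  [0.005,[0,0,0.002],0],
])

```text
time_s: 28.45
position: [0.5213, -0.2301, 0.0755]
orientation: [0.0, 0.64, 0.768, 0.001]
contact_force: [-2.2, 1.9, 6.8]
gripper_width: 0.0116
finger_force: 50.0
```

Contact came at the bay floor's height. Release and check.

>>> jog_arm([
  [0.005,[0,0,-0.001],0],
  [0.04,[0,0,-0.001],0],
  [0.04,[0,0,-0.001],0],
  [0.04,[0,0,-0.001],0],
  [0.04,[0,0,-0.02],0],
  [0.04,[0,0,-0.06],0],
  [0.04,[0,0,-0.1],0],
  [0.04,[0,0,-0.14],0],
  [0.04,[0,0,-0.14],0],
  [0.04,[0,0,-0.14],0],
])

```text
time_s: 29.45
position: [0.5214, -0.23, 0.2149]
orientation: [0.001, 0.64, 0.768, 0.001]
contact_force: [0.3, 1.0, -0.2]
gripper_width: 0.0399
finger_force: 0.0
```

```bash
python3 tabs.py .055
python3 - <<'E'
from h import *
o=r.get_obs();print(o["contact_force"],o["finger_force"])
S=cam("scene");D=cam("side");S0=np.load("/tmp/scene.npy",allow_pickle=True).item();D0=np.load("/tmp/side.npy",allow_pickle=True).item()
for n,(a,b),(s0,d0) in [("salt",(S,D),((300,170,25,30),(330,170,22,30))),("timer",(S,D),((325,192,28,28),(350,198,28,26)))]:
    for f,g,(x,y,w,h) in((a,S0,s0),(b,D0,d0)):
        print(n,np.abs(f["img"][y:y+h,x:x+w].astype(int)-g["img"][y:y+h,x:x+w]).mean().round(1))
E
```

```text
[ 0.52064369 -0.22964296  0.21358923] 10.4 [-0.5  0.1 -1.2] 0.040034056671996145
tab [601, 0, 35, 26, 724] [617.5  10.8] [ 0.7362 -0.0352  0.071 ]
tab [299, 151, 32, 23, 723] [314.4 162. ] [ 0.5166 -0.2021  0.071 ]
tab [241, 178, 22, 30, 615] [251.6 192.6] [ 0.4651 -0.2403  0.071 ]
tab [367, 178, 22, 30, 633] [377.2 192.5] [ 0.5784 -0.2195  0.071 ]
tab [299, 212, 32, 20, 565] [314.4 222.3] [ 0.5269 -0.2584  0.071 ]
plate ((521.9004516601562, -231.78231811523438), (126.99027252197266, 68.42212677001953), 10.970061302185059)
[-0.48550229  0.09349059 -1.21815156] 0.0
salt 8.8
salt 56.6
timer 68.0
timer 18.3
```

Run:
```python
from h import *
S=[np.load("/tmp/scene.npy",allow_pickle=True).item(),np.load("/tmp/s2.npy",allow_pickle=True).item(),cam("scene")];D=[np.load("/tmp/side.npy",allow_pickle=True).item(),np.load("/tmp/d2.npy",allow_pickle=True).item(),cam("side")]
for L,(x,y,w,h) in((S,(320,190,36,34)),(D,(345,195,36,34))):
    for f in L:
        m=cv2.inRange(cv2.cvtColor(f["img"][y:y+h,x:x+w],cv2.COLOR_RGB2HSV),(0,150,60),(5,255,255))|cv2.inRange(cv2.cvtColor(f["img"][y:y+h,x:x+w],cv2.COLOR_RGB2HSV),(172,150,60),(180,255,255))
        print(m.astype(bool).sum(),np.argwhere(m).mean(0).round(1) if m.any() else None)
f=cam("wrist");R,p=tool();h=cv2.cvtColor(f["img"],cv2.COLOR_RGB2HSV);m=cv2.inRange(h,(0,150,60),(4,255,255))|cv2.inRange(h,(174,150,60),(180,255,255));k,l,s,c=cv2.connectedComponentsWithStats(m)
f1=np.load("/tmp/w1.npy",allow_pickle=True).item();print(onplane(f1,[(122,140)],.05))
for i in range(1,k):
    if s[i,4]>100: print(c[i],onplane(f,[c[i]],.05)[0])
```

```text
127 [14.1 18.5]
126 [14.1 18.5]
37 [10.6 17.1]
114 [12.3 18.7]
140 [12.8 18.7]
160 [13.8 18.8]
[[0.71446169 0.16048308 0.05      ]]
[277.8951049  347.78321678] [ 0.51271751 -0.41943456  0.05      ]
[277.79912664 389.82969432] [ 0.521437  -0.4783808  0.05     ]
```

```bash
python3 -c "
from bench import r
print(r.job_done())"
```

```text
the job is handed in; nothing more can be done
None
```

I handed the job in at about 30 s: the tub was closed on the table with all four tabs clicked down, and now stands in the caddy's empty bay with nothing dropped. Timer unmoved when last seen clearly; salt only partly in view at the end, but the arm never went near it.

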